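# Refit the selector lever on a gearbox's splined shaft

## Robot

A 6-joint arm with a two-finger parallel gripper is mounted at the origin on the work surface. World frame = base frame: x ahead of the robot, y to its left, z up, the work surface at z = 0. Lengths are in m, angles in rad, forces in N, time in s.
With the tool pointing down it reaches from about 0.275 to 0.75 m from the base axis. Payload 10.2 kg.
Tool frame: the origin (TCP) lies at the very end of the fingers, on their centre line; the grasp point (between the pads) lies 19 mm behind it; z points along the fingers, y is the direction in which the jaws open and shut (so a half turn about z gives the same grasp; the last joint's range is limited). The gripper opens to 85 mm and grips with 20 to 120 N. Pads are 22 mm wide; open, the fingers measure 114 mm over their backs; the gripper's body (76 mm by 85 mm) begins 54 mm behind the grasp point. The pads swing forward as they close: fully open they stand 13 mm farther back than shut.
Start: joints at [-1.566, 0.313, 1.498, -0, 1.331, -0.223], TCP at [0.119, -0.511, 0.231] pointing down, gripper open.
Joint ranges: [-2.94, 2.94], [-0.97, 2.17], [0.19, 2.56], [-1.23, 4.37], [0.02, 3.11], [-2.88, 2.88]. Speed limits (rad/s): [2.39, 2.39, 3.01, 3.14, 3.14, 3.14].

## Interface

Orientations are given as a unit quaternion [x, y, z, w].
In Python, from plant import * gives the robot as it stands.
- The arm moves only by the tool servo_tool, never from a script. Its arguments are lists of equal length, an entry for each row: "jaw": the closure, from 0 (fully open) to 1 (shut); "translation": the shift along the tool's x, y, z in m, a list of three; "rotation": the turn, a rotation vector about the tool's x, y, z in rad, a list of three. A call has exactly 5 rows; each row is the pose to reach, as a shift and turn from the pose commanded when the call began, along the tool's axes at that moment; what a row does not reach only later rows make up. A row lasts 1/10 s, in which the tool goes at most 50 mm and 8.59 degrees, less where a joint would pass 70% of its speed; a pose out of reach is approached as far as the arm can. A call with a gripper value outside its range is refused whole. The fingers move at their own pace and stop on an object; "force" is the grip in N (left out, the last holds). Time passes only in rows, so rows that repeat a pose let the fingers close, or fill a call up. It gives the time, the measured TCP pose, the force and the opening at its end, in the units of the state.
- sense(): the state, without advancing time (a new reading comes with each control period).
- read_camera(name): name is "scene" or "top" or "wrist"; returns the picture (384x512x3 uint8, red, green, blue); there is no depth.
- calibration(name): a dict with "vfov" (degrees; the focal length in pixels is half the picture's height over the tangent of half this angle, whatever the lens; pixels are square), "cx", "cy" (the principal point, pixels), "k1" (the pictures are not rectified: a ray, as slopes to the right and down, at radius r is drawn at 1 + k1 r^2 times it, then the intrinsics apply), "R" (3x3) and "t" (3): a world point X has camera coordinates R X + t. Camera axes: x right, y down, z forward; pixel columns grow to the right and rows downward; lengths in m; the calibration is good to about 2 mm. A picture is of the moment at which its call begins: read the wrist's pose just before it. calibration takes no time and is no camera call; for the wrist camera it gives the pose at the moment of the call.
- hand_in(): hands the job in, once; it reports no verdict.
Trained networks look in the newest picture that a camera, given by its name, has taken for a name from the list of things; names that differ only in an ending like _2 or _b are one class to them, and where a whole thing is asked for, a point or a joint stands for the part that bears it (a point fixed in the world has none). Each returns a list of dicts, best first, with "conf" (0 to 1); they miss things now and then, are a little off and sometimes report something else, mostly with a low value. They report only what shows in the picture. A call takes as long as a camera call. They do not tell look-alikes from the thing itself.
- look_for(camera, label): "bbox" ([left, top, right, bottom] as shares, 0 to 1, of the picture: columns of its width, rows of its height, round what is visible of it).
The state is a dict: "clock": time; "q": joint angles; "joint_vel": joint speeds; "joint_efforts": joint torques, N m; "eef_pos": TCP position; "orientation": TCP orientation; "force": force on the tool from outside, world axes, zero at the start; "torque": the same for the moment, N m; "width": finger opening in m.
Only numpy, scipy, OpenCV 4.12 (cv2) and the standard library are available. Lean on these libraries where they do the work, as an engineer would, in place of code of your own. Each camera call takes 0.05 s, during which the arm holds its last target. There are 200 camera calls.

## Task

Put the loose selector lever back on the gearbox: turn it until its slotted bore matches the splined shaft, slide it on by feel and without forcing it until its hub sits fully home on the collar, then swing the lever counter-clockwise (seen from above) until its arm rests against the stop pin, and let go. Leave the other things on the bench alone.

Things in the scene. Friction and masses are not known exactly. Their poses are not given: they have to be found in the camera images.
- lever_hub (a point): Loose selector lever, steel hub and light alloy arm, 0.4 kg, lying flat, grip upright. Point: centre of its square hub (44 x 44 mm, 34 mm high), half-way up, 17 mm above the underside; z up along the bore, x along the arm. Take the hub from above by its flat sides at +y and -y, 44 mm apart. The arm, 22 mm wide, 8 mm thick, flush with the underside, runs along +x.
- lever_bore (a point): Centre of the bore's lower mouth, in the plane of the lever's underside, same axes as lever_hub. The bore goes right through the hub: a round middle of 20 mm diameter and four slots 8 mm wide along +x, -x, +y and -y, reaching 15 mm from the axis.
- lever_knob (a point): Centre of the black upright grip at the end of the lever's arm, 110 mm along x from the bore's axis: 20 mm diameter, 47 mm tall, its top 55 mm above the lever's underside.
- gear_seat (a point): Gearbox fixed to the table: green housing, 180 x 190 mm foot, lid 85 mm high. Point: on the selector shaft's axis at the top of the round steel collar (56 mm diameter) on which the hub must sit, 100 mm above the table; z up. Axes are the gearbox's and do not turn with the shaft. Lever and gearbox must never press on each other with more than 45 N.
- shaft_nose (a point): Top of the shaft, on its axis, 34 mm above the collar; axes of the gearbox. From 34 down to 26 mm above the collar a plain nose widens from 10 to 18 mm diameter and centres the bore; below it the core is 18 mm diameter with four ribs, 90 degrees apart, 6 mm wide, 28 mm over their tips.
- rib_top (a point): On the shaft's axis at the height of the ribs' flat tops, 22 mm above the collar; axes of the gearbox, not of the shaft. An unmatched hub stops here, its underside 22 mm above the collar; it goes down the last 22 mm only when slots and ribs match within about 0.08 rad.
- rib_side (a point): Point 14 mm from the shaft's axis along the gearbox's +x, rib height, fixed to the gearbox. The shaft's angle is not measured: the nearest rib starts anywhere from -0.6 to +0.65 rad about z from here. Fit the arm over that rib. The shaft turns stiffly (0.16 N m friction), stays where left, and can turn so that this rib is from -0.75 to +1.1 rad.
- stop_pin (a point): Centre of the top of the steel stop pin standing on the gearbox lid, 12 mm diameter, its top 18 mm above the collar, 70 mm from the shaft's axis, at +1.145 rad about z from the gearbox's x. The seated arm rests against it when it points +0.9 rad from the gearbox's x.
- stop_rest (a point): The point, at collar height, above which the axis of the lever's grip must finally stand: 110 mm from the shaft's axis at +0.9 rad from the gearbox's x.
- hammer: Bystander: hammer with a wooden handle at the far edge; leave it.
- brush: Bystander: wire brush with a green handle on the right; leave it.
- disc: Bystander: grinding disc 110 mm across, 6 mm thick, on the left; leave it.
- link: Bystander: flat brass link 110 x 30 x 10 mm with two plain round holes, near the middle; leave it.
- nut: Bystander: round steel nut 32 mm across, 14 mm high, in the middle; leave it.
- can: Bystander: grey can 56 mm across, 100 mm tall, far right; leave it.
Mind the look-alikes: they are no part of the job. Leave any turquoise look-alike of the part that bears lever_hub alone.

How it is judged:
On the way, in this order (a step that is already met when the one before it is completed fails the run):
1. the lever is threaded on the shaft, its hub home on the collar (z of lever_hub in the frame of gear_seat below 0.0195 m and horizontal distance between lever_hub and gear_seat below 0.004 m and angle between the z axis of lever_hub and the z axis of gear_seat, either way round below 0.07 rad), for 0.2 s.
2. the seated lever is swung round to the stop pin (z of lever_hub in the frame of gear_seat below 0.0195 m and horizontal distance between lever_knob and stop_rest below 0.01 m), for 0.1 s.
At the end, for the whole second after the job is handed in: The lever is on the shaft with its hub home on the collar (within 2.5 mm of full depth, within 4 mm of the axis, level within 4 degrees), its grip stands within 10 mm of the place where the arm rests against the stop pin, and it is released and at rest (all of step 2 and horizontal distance between lever_hub and gear_seat below 0.004 m and angle between the z axis of lever_hub and the z axis of gear_seat, either way round below 0.07 rad); the robot touches nothing.
It fails at once if the lever is forced: it and the gearbox press on each other with more than 45 N (contact force between lever and gearbox above 45 N).
It fails at once if another thing on the bench is pushed more than 30 mm (distance of any of hammer, brush, disc, link, nut, can from where it was at the start of the episode above 0.03 m).
It also fails if it takes over 70 s, if anything falls off the work surface, if the arm or the gripper's body presses on something with over 40 N, if the wrist force passes 120 N, or if a joint passes its speed limit or range.

## Working session

There is one attempt and no reset: what is moved stays moved. The work goes in short steps, Python scripts to look and compute and a tool call to move; the robot and the scene stay as the last step left them, time stands still between calls to the robot, and variables do not carry over. Pictures are saved under pics/ and viewed, about 8 in all and at most 12, crops included, and the job is handed in when it is done.

Besides the shell and the picture viewer there is one more tool, called after "Call:" as name(argument=value, ...), one argument or row to a line, values as JSON. servo_tool: Moves the arm, as the interface text tells. Its arguments: {"type":"object","properties":{"jaw":{"type":"array","items":{"type":"number"}},"translation":{"type":"array","items":{"type":"array","items":{"type":"number"}}},"rotation":{"type":"array","items":{"type":"array","items":{"type":"number"}}},"force":{"type":"number"}},"required":["jaw","translation","rotation"]}

```bash
mkdir -p pics; ls; cat > h.py <<'E'
from plant import *
import numpy as np, cv2
from scipy.spatial.transform import Rotation as Rn
def f(c): return 192/np.tan(np.radians(c['vfov'])/2)
def ray(c,u,v):
    F=f(c); d=np.array([(u-c['cx'])/F,(v-c['cy'])/F]); s=d.copy()
    for _ in range(20): s=d/(1+c['k1']*(s@s))
    R=np.array(c['R']); return -R.T@np.array(c['t']), R.T@np.array([s[0],s[1],1])
def at_z(c,u,v,z):
    o,d=ray(c,u,v); return o+d*(z-o[2])/d[2]
def proj(c,X):
    p=np.array(c['R'])@np.array(X)+np.array(c['t']); s=p[:2]/p[2]; s=s*(1+c['k1']*(s@s)); return s*f(c)+[c['cx'],c['cy']]
def shot(n,name):
    im=read_camera(n); cv2.imwrite(f'pics/{name}.png',im[:,:,::-1]); return im
E
python3 - <<'E'
from h import *
ims=[]
for n in ("top","scene"):
    im=shot(n,n+"0"); ims.append(im); c=calibration(n); print(n,c['vfov'],c['k1'],-np.array(c['R']).T@np.array(c['t']))
    for l in ("lever_hub","lever_knob","gear_seat","shaft_nose","rib_side","stop_pin","link","nut","disc","brush","can"):
        r=look_for(n,l); print(l,[(np.round(np.array(x['bbox'])*[512,384,512,384],0).tolist(),round(x['conf'],2)) for x in r][:3])
cv2.imwrite('pics/top0b.png',cv2.resize(ims[0],(800,600),interpolation=cv2.INTER_CUBIC)[:,:,::-1])
cv2.imwrite('pics/scene0b.png',cv2.resize(ims[1],(800,600),interpolation=cv2.INTER_CUBIC)[:,:,::-1])
print(sense()['clock'],sense()['orientation'],sense()['force'])
E
```

```text
pics
top 51.21388477803035 0.006290829733434185 [ 0.28704551 -0.01072746  1.36411338]
lever_hub [([134.0, 249.0, 181.0, 270.0], 0.84), ([185.0, 176.0, 208.0, 218.0], 0.81), ([194.0, 240.0, 239.0, 263.0], 0.63)]
lever_knob [([136.0, 250.0, 180.0, 271.0], 0.88), ([186.0, 173.0, 201.0, 217.0], 0.61), ([197.0, 243.0, 238.0, 264.0], 0.54)]
gear_seat [([273.0, 175.0, 343.0, 237.0], 0.87), ([253.0, 220.0, 266.0, 250.0], 0.57), ([185.0, 176.0, 203.0, 217.0], 0.36)]
shaft_nose [([269.0, 172.0, 342.0, 239.0], 0.69), ([187.0, 174.0, 203.0, 219.0], 0.56)]
rib_side [([269.0, 172.0, 341.0, 237.0], 0.78)]
stop_pin [([273.0, 172.0, 339.0, 235.0], 0.91)]
link [([255.0, 220.0, 267.0, 251.0], 0.68)]
nut [([252.0, 178.0, 265.0, 192.0], 0.58)]
disc [([110.0, 196.0, 144.0, 224.0], 0.66)]
brush [([351.0, 188.0, 398.0, 228.0], 0.56)]
can [([349.0, 144.0, 370.0, 162.0], 0.65)]
scene 44.0467137622785 -0.06970359127467475 [ 1.34069563 -0.77396504  0.92511292]
lever_hub [([225.0, 159.0, 266.0, 188.0], 0.95), ([262.0, 140.0, 286.0, 165.0], 0.64), ([281.0, 171.0, 324.0, 200.0], 0.55)]
lever_knob [([222.0, 161.0, 268.0, 189.0], 0.67), ([261.0, 134.0, 289.0, 167.0], 0.51)]
gear_seat [([161.0, 202.0, 247.0, 274.0], 0.8)]
shaft_nose [([161.0, 201.0, 246.0, 274.0], 0.82)]
rib_side [([162.0, 202.0, 249.0, 273.0], 0.64)]
stop_pin [([159.0, 200.0, 249.0, 277.0], 0.65)]
link [([205.0, 193.0, 240.0, 211.0], 0.7)]
nut [([254.0, 218.0, 267.0, 231.0], 0.63)]
disc [([159.0, 200.0, 249.0, 274.0], 0.72), ([208.0, 192.0, 239.0, 213.0], 0.57), ([320.0, 153.0, 349.0, 171.0], 0.56)]
brush [([91.0, 274.0, 170.0, 292.0], 0.98), ([271.0, 216.0, 349.0, 274.0], 0.45), ([285.0, 179.0, 324.0, 201.0], 0.26)]
can [([177.0, 280.0, 204.0, 324.0], 0.91)]
1.2 [ 9.93519028e-01  1.13665917e-01 -5.70525558e-06  1.32531018e-05] [ 0.17323407 -0.57237642 -0.82596273]
```

View pics/top0b.png

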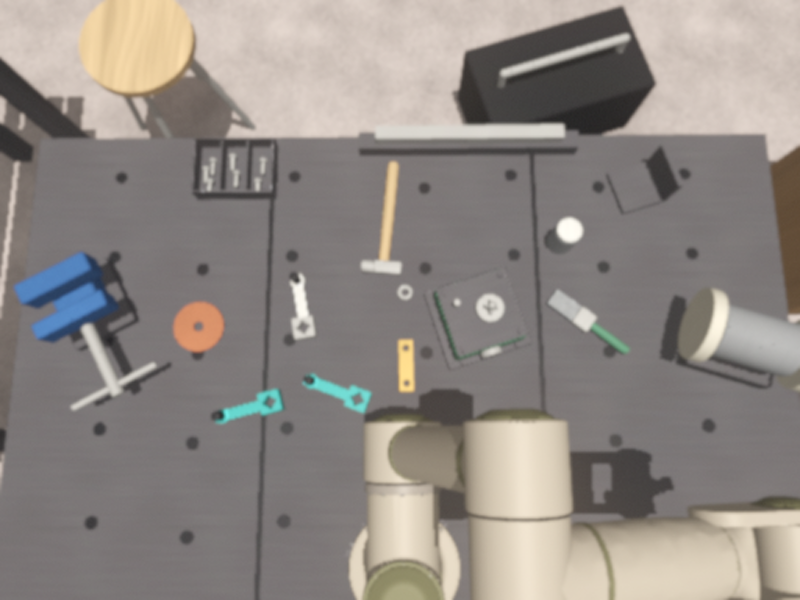

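View pics/scene0b.png

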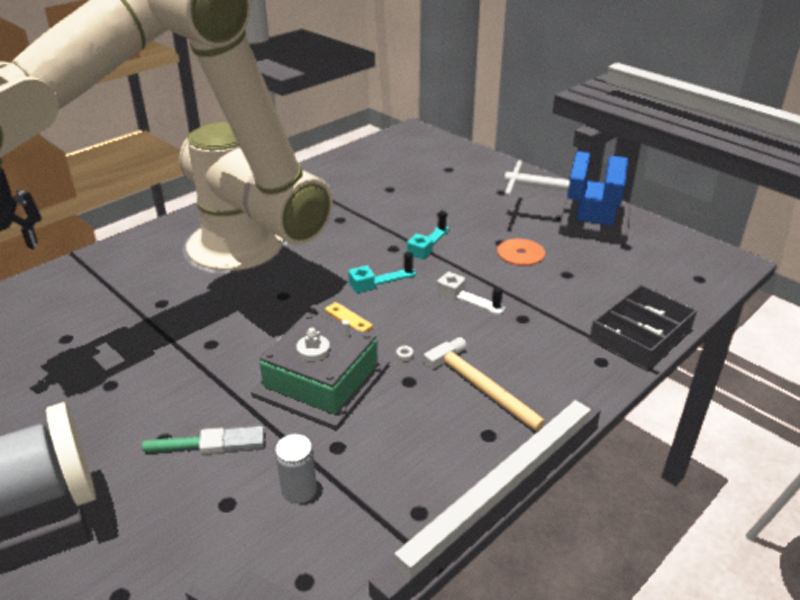

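The top view shows the steel lever with its hub at (303,327) and knob at (296,278), both in 800x600 pixels. The gearbox shaft is at (490,307) and the stop pin at (457,302). The two turquoise levers are the look-alikes.

```bash
cat >> h.py <<'E'
def R0():
    s=sense(); return np.array(s['eef_pos']),Rn.from_quat(s['orientation'])
def rel(p,yaw,tilt0=True):
    """translation/rotvec in tool frame to reach p, tool down, with tool y axis at world angle yaw (mod pi)"""
    P,R=R0(); cur=R.as_matrix()[:,1]; a=np.arctan2(cur[1],cur[0]); best=None
    for k in (-1,0,1):
        y=yaw+k*np.pi; ys=np.array([np.cos(y),np.sin(y),0]); z=np.array([0,0,-1.]); M=np.c_[np.cross(ys,z),ys,z]
        rv=(R.inv()*Rn.from_matrix(M)).as_rotvec()
        if best is None or np.linalg.norm(rv)<np.linalg.norm(best): best=rv
    return np.round(R.inv().apply(np.array(p)-P),4),np.round(best,4)
E
python3 - <<'E'
from h import *
c=calibration('top'); k=.64
hub=at_z(c,303*k,327*k,.034); kn=at_z(c,296*k,278*k,.055)
sh=at_z(c,490*k,307*k,.13); pin=at_z(c,457*k,302*k,.118)
a=np.arctan2(*(kn-hub)[1::-1]); g=np.arctan2(*(pin-sh)[1::-1])
print(hub,kn,a,np.linalg.norm((kn-hub)[:2]),sh,pin,g,g-1.145,np.linalg.norm((pin-sh)[:2]))
s=sense();c=calibration('wrist');print(s['eef_pos'],R0()[1].as_matrix().round(2).tolist(),'cam',-np.array(c['R']).T@np.array(c['t']),np.array(c['R']).round(2).tolist(),c['vfov'])
print('to above gear',rel([sh[0],sh[1],.36],g-1.145))
print('to above hub', rel([hub[0],hub[1],.25],a+np.pi/2))
E
```

```text
[0.49090675 0.21297453 0.034     ] [0.59411881 0.22732319 0.055     ] 0.13813578964389964 0.10420467525888794 [ 0.51456768 -0.17698369  0.13      ] [ 0.52746964 -0.11207915  0.118     ] 1.3745706526210222 0.22957065262102216 0.0661744664713704
[ 0.11853693 -0.51145611  0.23130133] [[0.97, 0.23, -0.0], [0.23, -0.97, -0.0], [-0.0, 0.0, -1.0]] cam [ 0.19755222 -0.49415372  0.37427838] [[0.23, -0.97, -0.0], [-0.92, -0.21, 0.31], [-0.31, -0.07, -0.95]] 69.9656776036224
to above gear (array([ 0.4613, -0.2364, -0.1287]), array([ 0.   , -0.   ,  1.569]))
to above hub (array([ 0.5264, -0.6216, -0.0187]), array([0.    , 0.    , 0.0897]))
```

Call:
servo_tool(
  jaw=[0,0,0,0,0],
  translation=[
    [0.036,-0.0184,0.008],
    [0.072,-0.0368,0.008],
    [0.108,-0.0552,0.008],
    [0.144,-0.0736,0.008],
    [0.18,-0.092,0.008],
  ],
  rotation=[
    [0,0,0],
    [0,0,0],
    [0,0,0],
    [0,0,0],
    [0,0,0],
  ],
)

```text
clock: 1.7
eef_pos: [0.2741, -0.38, 0.2234]
orientation: [0.994, 0.114, 0.0, 0.0]
force: [0.3, -0.1, 0.7]
width: 0.0855
```

Call:
servo_tool(
  jaw=[0,0,0,0,0],
  translation=[
    [0.036,-0.0184,-0.008],
    [0.072,-0.0368,-0.016],
    [0.108,-0.0552,-0.024],
    [0.144,-0.0736,-0.03],
    [0.18,-0.092,-0.037],
  ],
  rotation=[
    [0,0,0],
    [0,0,0],
    [0,0,0],
    [0,0,0],
    [0,0,0],
  ],
)

```text
clock: 2.2
eef_pos: [0.4288, -0.2496, 0.2607]
orientation: [0.994, 0.114, 0.0, 0.0]
force: [0.3, -1.9, -0.5]
width: 0.0854
```

Call:
servo_tool(
  jaw=[0,0,0,0,0],
  translation=[
    [0.034,-0.017,0],
    [0.068,-0.035,0],
    [0.101,-0.052,0],
    [0.101,-0.052,0],
    [0.101,-0.052,0],
  ],
  rotation=[
    [0,0,0],
    [0,0,0],
    [0,0,0],
    [0,0,0],
    [0,0,0],
  ],
)

```text
clock: 2.7
eef_pos: [0.5144, -0.1771, 0.26]
orientation: [0.993, 0.114, -0.0, -0.0]
force: [0.2, -0.4, 0.4]
width: 0.0854
```

```bash
python3 - <<'E'
from h import *
import json
c=calibration('wrist'); im=shot('wrist','w_gear')
json.dump({k:np.array(v).tolist() for k,v in c.items()},open('w_gear.json','w'))
cv2.imwrite('pics/w_gearb.png',cv2.resize(im,(800,600),interpolation=cv2.INTER_CUBIC)[:,:,::-1])
print(sense()['eef_pos'],sense()['clock'])
for l in ("gear_seat","stop_pin"): print(l,look_for('wrist',l)[:2])
print(proj(c,[.5146,-.177,.134]))
E
```

```text
[ 0.51402681 -0.17768945  0.26014889] 2.75
gear_seat [{'bbox': [0.3455, 0.2211, 0.6176, 0.6018], 'conf': 0.92}]
stop_pin [{'bbox': [0.3422, 0.2206, 0.6186, 0.5971], 'conf': 0.62}]
[258.65584179 182.51176637]
```

View pics/w_gearb.png

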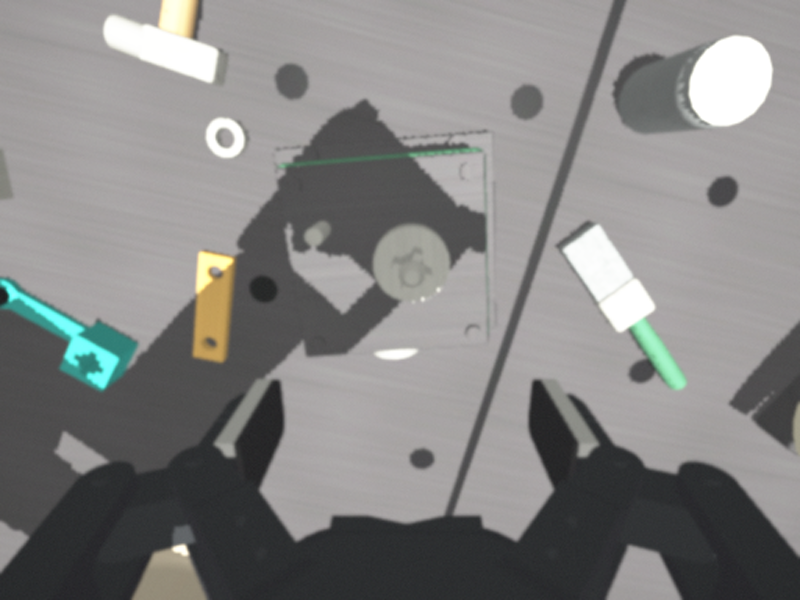

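The shaft and collar are in the arm's shadow, at about (411,262) in 800x600 pixels, with the pin at (317,232). I'll rectify the image at collar and rib height and stretch its contrast.

```bash
cat >> h.py <<'E'
def rect(im,c,cx,cy,z,half,n):
    g=np.linspace(-half,half,n); out=np.zeros((n,n,2),np.float32)
    R=np.array(c['R']);t=np.array(c['t']);F=f(c)
    X=np.stack(np.broadcast_arrays(cx-g[:,None],cy-g[None,:],z),-1)  # rows down = -x world, cols right = -y
    p=X@R.T+t; s=p[...,:2]/p[...,2:]; s=s*(1+c['k1']*(s**2).sum(-1,keepdims=True)); m=(s*F+[c['cx'],c['cy']]).astype(np.float32)
    return cv2.remap(im,m[...,0],m[...,1],cv2.INTER_CUBIC)
E
python3 - <<'E'
from h import *
import json
c=json.load(open('w_gear.json')); im=cv2.imread('pics/w_gear.png')
x,y=.5146,-.177
cl=cv2.createCLAHE(4,(4,4))
a=cl.apply(cv2.cvtColor(rect(im,c,x,y,.100,.09,390),cv2.COLOR_BGR2GRAY))
b=cl.apply(cv2.cvtColor(rect(im,c,x,y,.122,.035,390),cv2.COLOR_BGR2GRAY))
for i in range(0,390,390//10): a[i,::4]=255;a[::4,i]=255
for k in (a,b): k[195,::3]=0;k[::3,195]=0
cv2.imwrite('pics/rect.png',np.hstack([a,b]))
E
```

```text
(no output)
```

View pics/rect.png

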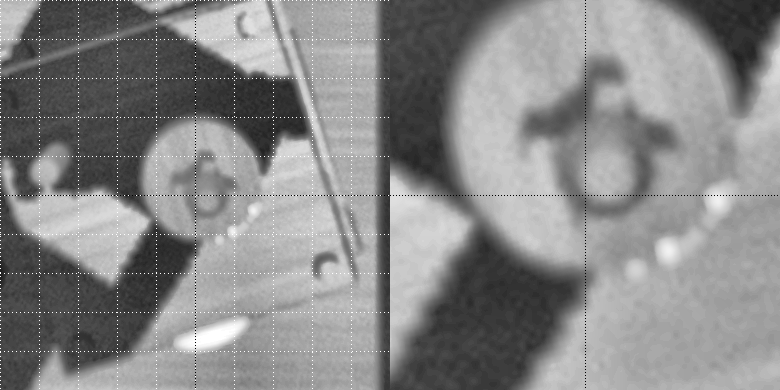

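Call:
servo_tool(
  jaw=[0,0,0,0,0],
  translation=[
    [-0.024,0.001,0.03],
    [-0.048,0.003,0.06],
    [-0.073,0.004,0.09],
    [-0.073,0.004,0.09],
    [-0.073,0.004,0.09],
  ],
  rotation=[
    [0,0,0],
    [0,0,0],
    [0,0,0],
    [0,0,0],
    [0,0,0],
  ],
)

```text
clock: 3.35
eef_pos: [0.4441, -0.1986, 0.1711]
orientation: [0.994, 0.113, 0.0, 0.0]
force: [0.6, -0.6, 0.6]
width: 0.0859
```

```bash
python3 - <<'E'
from h import *
import json
c=calibration('wrist'); im=shot('wrist','w_gear2')
json.dump({k:np.array(v).tolist() for k,v in c.items()},open('w_gear2.json','w'))
print(sense()['eef_pos'],-np.array(c['R']).T@np.array(c['t']),sense()['clock'])
im=cv2.imread('pics/w_gear2.png')
x,y=.5215,-.18
cl=cv2.createCLAHE(4,(4,4))
a=cl.apply(cv2.cvtColor(rect(im,c,x,y,.100,.09,390),cv2.COLOR_BGR2GRAY))
b=cl.apply(cv2.cvtColor(rect(im,c,x,y,.122,.035,390),cv2.COLOR_BGR2GRAY))
for k in (a,b): k[195,::3]=0;k[::3,195]=0
cv2.imwrite('pics/rect2.png',np.hstack([a,b]))
E
```

```text
[ 0.44488092 -0.19868914  0.17167719] [ 0.52303528 -0.18143157  0.31410342] 3.4
```

View pics/rect2.png

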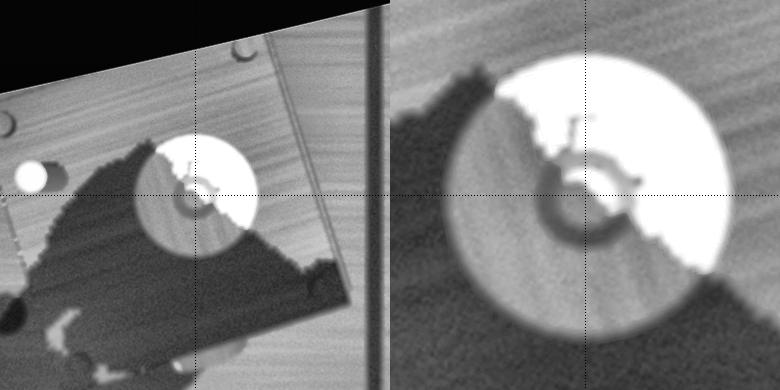

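```bash
python3 - <<'E'
from h import *
import json
c=json.load(open('w_gear2.json')); im=cv2.imread('pics/w_gear2.png')
b=cv2.cvtColor(rect(im,c,.5215,-.18,.122,.022,390),cv2.COLOR_BGR2GRAY).astype(float)
print(np.percentile(b,[1,5,25,50,75,95,99]))
st=lambda lo,hi:np.clip((b-lo)/(hi-lo)*255,0,255).astype(np.uint8)
lo=st(np.percentile(b,1),np.percentile(b,50)); hi=st(np.percentile(b,60),256)
for k in (lo,hi): k[195,::6]=128;k[::6,195]=128
cv2.imwrite('pics/rect3.png',np.hstack([lo,hi]))
E
```

```text
[ 70. 100. 146. 148. 255. 255. 255.]
```

View pics/rect3.png

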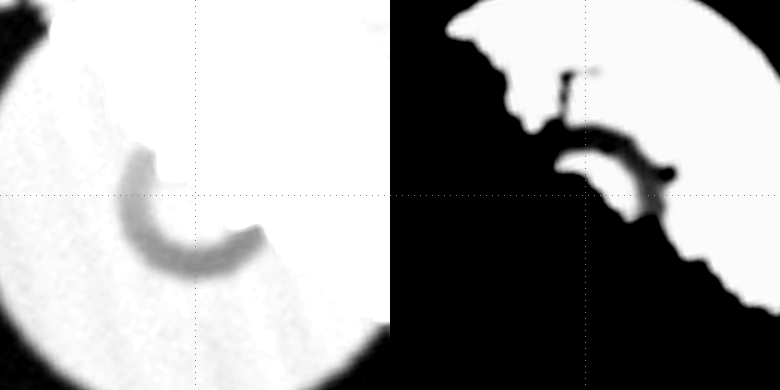

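The shaft axis is at about (0.5215, -0.180). The rib's world angle is about -0.05 and the gearbox yaw about 0.30, so the arm should rest at about 1.2 world. Next, a close look at the lever.

Call:
servo_tool(
  jaw=[0,0,0,0,0],
  translation=[
    [0.006,-0.04,0],
    [0.012,-0.08,0],
    [0.018,-0.12,0],
    [0.024,-0.16,0],
    [0.03,-0.2,0],
  ],
  rotation=[
    [0,0,0],
    [0,0,0],
    [0,0,0],
    [0,0,0],
    [0,0,0],
  ],
)

```text
clock: 3.9
eef_pos: [0.4292, 0.0053, 0.1719]
orientation: [0.994, 0.114, 0.002, 0.001]
force: [1.2, 0.1, -0.8]
width: 0.0854
```

Call:
servo_tool(
  jaw=[0,0,0,0,0],
  translation=[
    [0.006,-0.045,0],
    [0.012,-0.09,0],
    [0.018,-0.135,0.005],
    [0.024,-0.18,0.01],
    [0.029,-0.198,0.01],
  ],
  rotation=[
    [0,0,0.03],
    [0,0,0.06],
    [0,0,0.09],
    [0,0,0.09],
    [0,0,0.09],
  ],
)

```text
clock: 4.4
eef_pos: [0.4117, 0.2069, 0.1613]
orientation: [0.998, 0.071, 0.001, -0.0]
force: [0.2, -0.9, -0.8]
width: 0.0853
```

Call:
servo_tool(
  jaw=[0,0,0,0,0],
  translation=[
    [0,0,0],
    [0,0,0],
    [0,0,0],
    [0,0,0],
    [0,0,0],
  ],
  rotation=[
    [0,0,0],
    [0,0,0],
    [0,0,0],
    [0,0,0],
    [0,0,0],
  ],
)

```text
clock: 4.9
eef_pos: [0.412, 0.2026, 0.1605]
orientation: [0.998, 0.068, 0.0, 0.0]
force: [-0.8, 0.0, 0.5]
width: 0.0853
```

```bash
python3 - <<'E'
from h import *
import json
c=calibration('wrist'); im=shot('wrist','w_lev')
json.dump({k:np.array(v).tolist() for k,v in c.items()},open('w_lev.json','w'))
print(sense()['eef_pos'],-np.array(c['R']).T@np.array(c['t']),sense()['clock'])
im=cv2.imread('pics/w_lev.png')
x,y=.491,.213
cl=cv2.createCLAHE(3,(4,4))
a=cl.apply(cv2.cvtColor(rect(im,c,x+.05,y,.034,.09,390),cv2.COLOR_BGR2GRAY))
b=cl.apply(cv2.cvtColor(rect(im,c,x,y,.034,.035,390),cv2.COLOR_BGR2GRAY))
for k in (a,b): k[195,::6]=0;k[::6,195]=0
cv2.imwrite('pics/rect4.png',np.hstack([a,b]))
E
```

```text
[0.41197507 0.2026946  0.16045928] [0.49230802 0.21262308 0.30351525] 4.95
```

View pics/rect4.png

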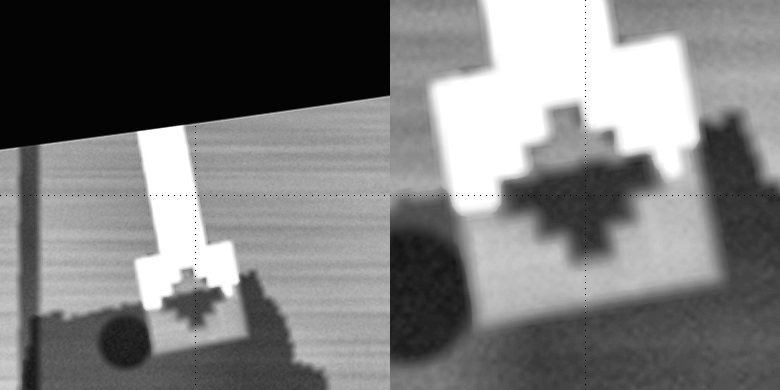

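The hub centre is at (0.4936, 0.2145) and the lever yaw is 0.18, measured from the hub corners in the rectified view. I'll grasp it now.

Call:
servo_tool(
  jaw=[0,0,0,0,0],
  translation=[
    [0.03,0,0.02],
    [0.06,0,0.04],
    [0.0825,-0.0005,0.06],
    [0.0825,-0.0005,0.07],
    [0.0825,-0.0005,0.08],
  ],
  rotation=[
    [0,0,-0.02],
    [0,0,-0.044],
    [0,0,-0.044],
    [0,0,-0.044],
    [0,0,-0.044],
  ],
)

```text
clock: 5.45
eef_pos: [0.4931, 0.2147, 0.0795]
orientation: [0.996, 0.091, -0.0, 0.0]
force: [0.7, -0.6, -0.6]
width: 0.0852
```

Call:
servo_tool(
  jaw=[0,0,0,0,0],
  translation=[
    [0,0,0.02],
    [0,0,0.04],
    [0,0,0.055],
    [0,0,0.066],
    [0,0,0.074],
  ],
  rotation=[
    [0,0,0],
    [0,0,0],
    [0,0,0],
    [0,0,0],
    [0,0,0],
  ],
)

```text
clock: 5.95
eef_pos: [0.493, 0.215, 0.006]
orientation: [0.996, 0.091, -0.0, -0.0]
force: [-1.0, -1.0, -0.4]
width: 0.0854
```

```bash
python3 - <<'E'
from h import *
print(sense()); print(rel([.4936,.2145,.006],.18+np.pi/2))
E
```

```text
{'clock': 5.95, 'q': array([1.93276286e-01, 6.25136353e-01, 1.68210581e+00, 8.43079288e-06,
       8.34374783e-01, 1.58220423e+00]), 'joint_vel': array([ 0.00144811,  0.13196688,  0.01572647, -0.00048089, -0.16035701,
       -0.00110603]), 'joint_efforts': array([-1.00373474e-02, -4.78270018e+01, -1.83236575e+01, -1.02253707e-04,
        1.52212554e-01, -1.11033819e-04]), 'eef_pos': array([0.49302221, 0.21500223, 0.00601868]), 'orientation': array([ 9.95868592e-01,  9.08060990e-02, -1.24039752e-05, -1.86558223e-06]), 'force': array([-1.02444118, -0.97268661, -0.35882635]), 'torque': array([-0.00100075, -0.00621177,  0.01032335]), 'width': 0.08540779200227973}
(array([0.0005, 0.0006, 0.    ]), array([-0.    ,  0.    ,  0.0019]))
```

Call:
servo_tool(
  jaw=[0.3,0.6,0.8,0.8,0.8],
  translation=[
    [0,0,0],
    [0,0,0],
    [0,0,0],
    [0,0,0],
    [0,0,0],
  ],
  rotation=[
    [0,0,0],
    [0,0,0],
    [0,0,0],
    [0,0,0],
    [0,0,0],
  ],
  force=60,
)

```text
clock: 6.45
eef_pos: [0.4939, 0.2153, 0.0073]
orientation: [0.996, 0.091, 0.001, -0.0]
force: [-1.3, 0.9, 6.7]
width: 0.0429
```

Call:
servo_tool(
  jaw=[0.8,0.8,0.8,0.8,0.8],
  translation=[
    [0,0,0],
    [0,0,-0.01],
    [0,0,-0.03],
    [0,0,-0.05],
    [0,0,-0.07],
  ],
  rotation=[
    [0,0,0],
    [0,0,0],
    [0,0,0],
    [0,0,0],
    [0,0,0],
  ],
)

```text
clock: 6.95
eef_pos: [0.4929, 0.2149, 0.0771]
orientation: [0.996, 0.091, -0.001, 0.0]
force: [-0.8, 0.1, -4.2]
width: 0.0432
```

Call:
servo_tool(
  jaw=[0.8,0.8,0.8,0.8,0.8],
  translation=[
    [0,0,-0.03],
    [0,0,-0.06],
    [0,0,-0.09],
    [0,0,-0.11],
    [0,0,-0.11],
  ],
  rotation=[
    [0,0,0],
    [0,0,0],
    [0,0,0],
    [0,0,0],
    [0,0,0],
  ],
)

```text
clock: 7.45
eef_pos: [0.4941, 0.2152, 0.189]
orientation: [0.996, 0.091, 0.002, -0.0]
force: [-0.0, 1.0, -4.3]
width: 0.0432
```

```bash
python3 - <<'E'
from h import *
s=sense(); print(s['clock'],s['eef_pos'],s['width'],s['force'],s['torque']); print(rel([.5215,-.180,.187],-.05+np.pi/2))
im=shot('wrist','w_held')
cv2.imwrite('pics/w_heldb.png',cv2.resize(im,(800,600),interpolation=cv2.INTER_CUBIC)[:,:,::-1])
E
```

```text
7.45 [0.4941324  0.21521128 0.18895476] 0.04319690297378674 [-0.04370461  1.02326059 -4.30984877] [-0.00968341  0.12461454 -0.02003968]
(array([-0.0446,  0.3936,  0.0017]), array([-0.0006, -0.0046,  0.2318]))
```

View pics/w_heldb.png

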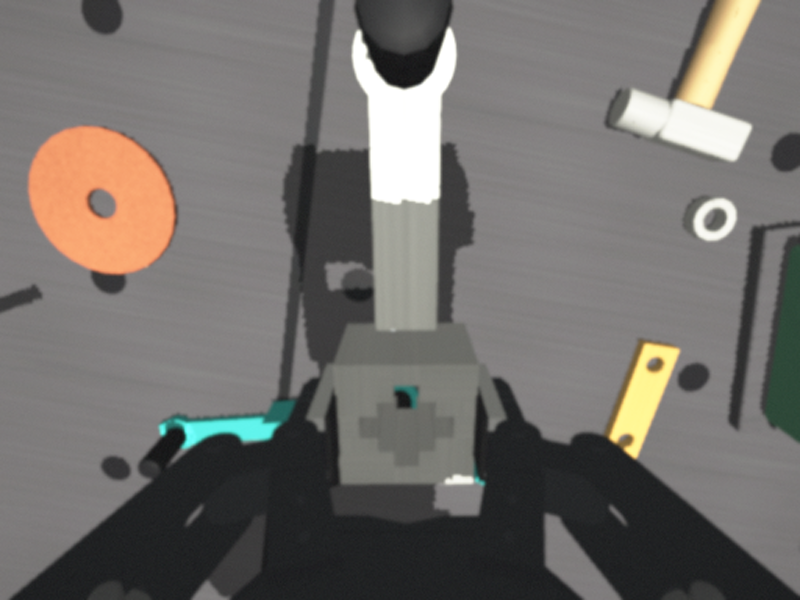

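The lever is held, with the arm along tool x. The hub's top face centre is at about (406,424). I'll work out the bore's offset from the TCP.

```bash
python3 - <<'E'
from h import *
c=calibration('wrist'); P,R=R0(); k=.64
for n,(u,v),dz in (('tl',(334,365),.027),('tr',(479,365),.027),('br',(485,483),.027),('bl',(337,483),.027),('cross L',(360,428),.027),('cross R',(453,426),.027),('cross top',(405,385),.027),('cross bot',(405,467),.027),('knob top',(403,10),.048)):
    X=at_z(c,u*k,v*k,P[2]+dz); print(n,(R.inv().apply(X-P)*1e3).round(1))
print(P)
E
```

```text
tl [ 21.1 -20.6 -27. ]
tr [ 21.1  23.  -27. ]
br [-22.7  27.4 -27. ]
bl [-22.7 -22.  -27. ]
cross L [ -1.2 -13.5 -27. ]
cross R [ -0.4  16.  -27. ]
cross top [ 14.3   0.7 -27. ]
cross bot [-16.2   0.7 -27. ]
knob top [107.7   0.4 -47.9]
[0.49334251 0.21500856 0.18680754]
```

Call:
servo_tool(
  jaw=[0.8,0.8,0.8,0.8,0.8],
  translation=[
    [-0.002,0.02,0],
    [-0.006,0.06,0],
    [-0.011,0.1,0],
    [-0.016,0.145,0],
    [-0.021,0.19,0],
  ],
  rotation=[
    [0,0,0],
    [0,0,0],
    [0,0,0],
    [0,0,0],
    [0,0,0],
  ],
)

```text
clock: 8.0
eef_pos: [0.506, 0.0229, 0.1845]
orientation: [0.996, 0.091, -0.002, -0.0]
force: [0.5, 0.7, -3.6]
width: 0.0431
```

Call:
servo_tool(
  jaw=[0.8,0.8,0.8,0.8,0.8],
  translation=[
    [-0.005,0.045,0],
    [-0.01,0.09,0],
    [-0.015,0.135,0],
    [-0.02,0.175,0],
    [-0.022,0.203,0],
  ],
  rotation=[
    [0,0,0.04],
    [0,0,0.09],
    [0,0,0.14],
    [0,0,0.19],
    [0,0,0.232],
  ],
)

```text
clock: 8.5
eef_pos: [0.5211, -0.1815, 0.1842]
orientation: [1.0, -0.027, -0.002, -0.001]
force: [0.2, 0.4, -4.5]
width: 0.0432
```

Call:
servo_tool(
  jaw=[0.8,0.8,0.8,0.8,0.8],
  translation=[
    [0,0,0],
    [0,0,0],
    [0,0,0.01],
    [0,0,0.02],
    [0,0,0.03],
  ],
  rotation=[
    [0,0,0],
    [0,0,0],
    [0,0,0],
    [0,0,0],
    [0,0,0],
  ],
)

```text
clock: 9.0
eef_pos: [0.5219, -0.1783, 0.1549]
orientation: [1.0, -0.024, -0.001, -0.0]
force: [-0.4, 0.3, -4.3]
width: 0.0428
```

```bash
python3 - <<'E'
from h import *
s=sense(); print(s['clock'],s['eef_pos'],s['width'],s['force'],s['torque'],s['q']); print(rel([.5224,-.1792,.145],-.05+np.pi/2))
E
```

```text
9.0 [ 0.52186783 -0.17826677  0.15490947] 0.04279694917153005 [-0.3606313   0.28257381 -4.31367523] [0.0105424  0.06499152 0.00479335] [-5.41670567e-01  4.40293368e-01  1.52315495e+00  4.57502767e-05
  1.17938703e+00  1.07807720e+00]
(array([0.0006, 0.0009, 0.0099]), array([-0.0006,  0.0011,  0.001 ]))
```

Call:
servo_tool(
  jaw=[0.8,0.8,0.8,0.8,0.8],
  translation=[
    [0.0005,0.0008,0.002],
    [0.0005,0.0008,0.005],
    [0.0005,0.0008,0.008],
    [0.0005,0.0008,0.011],
    [0.0005,0.0008,0.014],
  ],
  rotation=[
    [0,0,0],
    [0,0,0],
    [0,0,0],
    [0,0,0],
    [0,0,0],
  ],
)

```text
clock: 9.5
eef_pos: [0.5227, -0.1801, 0.1422]
orientation: [1.0, -0.025, 0.0, 0.0]
force: [0.1, -0.1, -4.3]
width: 0.0432
```

Call:
servo_tool(
  jaw=[0.8,0.8,0.8,0.8,0.8],
  translation=[
    [0,0,0.001],
    [0,0,0.002],
    [0,0,0.003],
    [0,0,0.004],
    [0,0,0.005],
  ],
  rotation=[
    [0,0,0],
    [0,0,0],
    [0,0,0],
    [0,0,0],
    [0,0,0],
  ],
)

```text
clock: 10.0
eef_pos: [0.5226, -0.1801, 0.1373]
orientation: [1.0, -0.025, 0.0, 0.0]
force: [-0.3, 0.5, -4.3]
width: 0.0429
```

```bash
python3 - <<'E'
from h import *
s=sense(); print(s['clock'],s['eef_pos'],s['width'],s['force'],s['torque'])
im=shot('wrist','w_nose'); c=calibration('wrist')
o=proj(c,[*s['eef_pos'][:2],s['eef_pos'][2]+.027]); u,v=o.astype(int); print(o)
cr=im[max(v-60,0):v+40,u-65:u+65]; g=cv2.resize(cr,None,fx=6,fy=6,interpolation=cv2.INTER_CUBIC); 
cv2.imwrite('pics/w_noseb.png',np.clip(g.astype(float)*1.4,0,255).astype(np.uint8)[:,:,::-1])
E
```

```text
10.0 [ 0.52263408 -0.18008758  0.13729853] 0.042943307104999426 [-0.26207666  0.48294935 -4.31035358] [ 0.02860511  0.02831892 -0.0282022 ]
[257.87216167 272.40892374]
```

View pics/w_noseb.png

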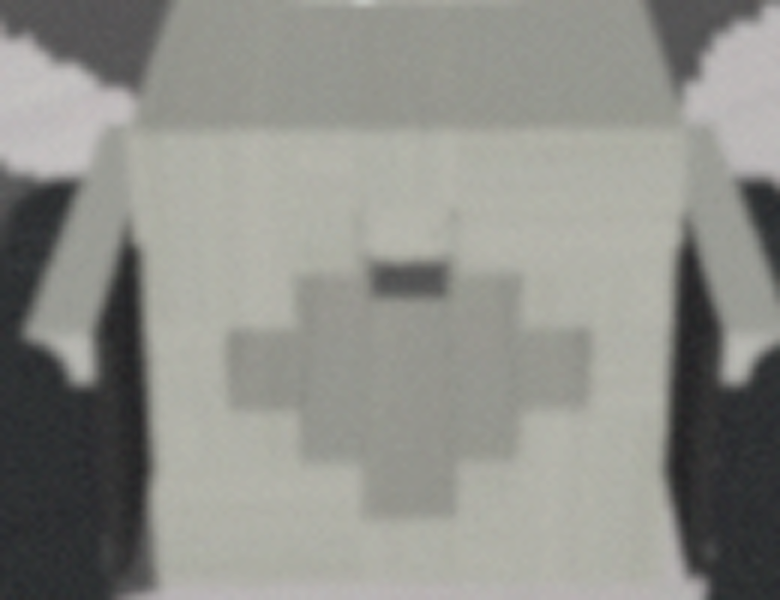

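The crop shows the bore's cross with the hub level in the jaws. There is no contact force yet, so I'll keep going down by feel.

Call:
servo_tool(
  jaw=[0.8,0.8,0.8,0.8,0.8],
  translation=[
    [0,0,0.001],
    [0,0,0.002],
    [0,0,0.003],
    [0,0,0.004],
    [0,0,0.004],
  ],
  rotation=[
    [0,0,0],
    [0,0,0],
    [0,0,0],
    [0,0,0],
    [0,0,0],
  ],
)

```text
clock: 10.55
eef_pos: [0.5225, -0.18, 0.1331]
orientation: [1.0, -0.025, -0.0, -0.0]
force: [-0.3, 0.3, -3.9]
width: 0.0428
```

Call:
servo_tool(
  jaw=[0.8,0.8,0.8,0.8,0.8],
  translation=[
    [0,0,0.0005],
    [0,0,0.001],
    [0,0,0.0015],
    [0,0,0.002],
    [0,0,0.002],
  ],
  rotation=[
    [0,0,0],
    [0,0,0],
    [0,0,0],
    [0,0,0],
    [0,0,0],
  ],
)

```text
clock: 11.05
eef_pos: [0.5226, -0.18, 0.1312]
orientation: [1.0, -0.025, -0.0, -0.0]
force: [-1.0, 0.3, -4.5]
width: 0.043
```

Call:
servo_tool(
  jaw=[0.8,0.8,0.8,0.8,0.8],
  translation=[
    [0,0,0.0005],
    [0,0,0.001],
    [0,0,0.0015],
    [0,0,0.002],
    [0,0,0.002],
  ],
  rotation=[
    [0,0,0],
    [0,0,0],
    [0,0,0],
    [0,0,0],
    [0,0,0],
  ],
)

```text
clock: 11.55
eef_pos: [0.5226, -0.1801, 0.1292]
orientation: [1.0, -0.025, -0.0, -0.0]
force: [-0.4, 0.6, -3.1]
width: 0.0432
```

Call:
servo_tool(
  jaw=[0.8,0.8,0.8,0.8,0.8],
  translation=[
    [0,0,0.0005],
    [0,0,0.001],
    [0,0,0.0015],
    [0,0,0.0015],
    [0,0,0.0015],
  ],
  rotation=[
    [0,0,0],
    [0,0,0],
    [0,0,0],
    [0,0,0],
    [0,0,0],
  ],
)

```text
clock: 12.05
eef_pos: [0.5222, -0.18, 0.1274]
orientation: [1.0, -0.025, -0.001, -0.0]
force: [-3.5, 0.6, -2.3]
width: 0.043
```

Call:
servo_tool(
  jaw=[0.8,0.8,0.8,0.8,0.8],
  translation=[
    [0,0,0.0003],
    [0,0,0.0007],
    [0,0,0.001],
    [0,0,0.001],
    [0,0,0.001],
  ],
  rotation=[
    [0,0,0],
    [0,0,0],
    [0,0,0],
    [0,0,0],
    [0,0,0],
  ],
)

```text
clock: 12.55
eef_pos: [0.5222, -0.1799, 0.1266]
orientation: [1.0, -0.025, -0.001, -0.0]
force: [-6.0, 1.7, -1.0]
width: 0.0431
```

Call:
servo_tool(
  jaw=[0.8,0.8,0.8,0.8,0.8],
  translation=[
    [-0.0003,-0.0001,0],
    [-0.0006,-0.0002,0],
    [-0.0006,-0.0002,0],
    [-0.0006,-0.0002,0.0005],
    [-0.0006,-0.0002,0.001],
  ],
  rotation=[
    [0,0,0],
    [0,0,0],
    [0,0,0],
    [0,0,0],
    [0,0,0],
  ],
)

```text
clock: 13.05
eef_pos: [0.522, -0.1798, 0.1258]
orientation: [1.0, -0.025, -0.0, -0.0]
force: [-3.7, 0.1, -2.3]
width: 0.0432
```

Call:
servo_tool(
  jaw=[0.8,0.8,0.8,0.8,0.8],
  translation=[
    [0,0,0.0005],
    [0,0,0.001],
    [0,0,0.001],
    [0,0,0.001],
    [0,0,0.001],
  ],
  rotation=[
    [0,0,0],
    [0,0,0],
    [0,0,0],
    [0,0,0],
    [0,0,0],
  ],
)

```text
clock: 13.55
eef_pos: [0.522, -0.1798, 0.1247]
orientation: [1.0, -0.025, -0.0, -0.0]
force: [-3.8, 1.6, -3.1]
width: 0.0429
```

```bash
python3 - <<'E'
from h import *
s=sense(); print(s['clock'],s['eef_pos'],s['width'],s['force'],s['torque'],rel([0,0,0],-.05+np.pi/2)[1])
E
```

```text
13.55 [ 0.52197038 -0.17981446  0.12468655] 0.04292235751283018 [-3.84751983  1.60171819 -3.0733549 ] [ 0.0636742   0.6300433  -0.08868141] [-0.0001  0.0002 -0.0002]
```

Underside is at about 0.118, below the rib tops, with only a small load. The slots have matched, so I'll keep going gently.

Call:
servo_tool(
  jaw=[0.8,0.8,0.8,0.8,0.8],
  translation=[
    [-0.0003,-0.0001,0.001],
    [-0.0004,-0.0002,0.002],
    [-0.0004,-0.0002,0.003],
    [-0.0004,-0.0002,0.003],
    [-0.0004,-0.0002,0.003],
  ],
  rotation=[
    [0,0,0],
    [0,0,0],
    [0,0,0],
    [0,0,0],
    [0,0,0],
  ],
)

```text
clock: 14.05
eef_pos: [0.5218, -0.1796, 0.1217]
orientation: [1.0, -0.025, 0.0, -0.0]
force: [-1.2, -0.8, -4.1]
width: 0.0429
```

Call:
servo_tool(
  jaw=[0.8,0.8,0.8,0.8,0.8],
  translation=[
    [0,0,0.001],
    [0,0,0.002],
    [0,0,0.003],
    [0,0,0.004],
    [0,0,0.004],
  ],
  rotation=[
    [0,0,0],
    [0,0,0],
    [0,0,0],
    [0,0,0],
    [0,0,0],
  ],
)

```text
clock: 14.55
eef_pos: [0.5217, -0.1796, 0.1176]
orientation: [1.0, -0.025, 0.0, -0.0]
force: [1.0, -0.3, -4.3]
width: 0.043
```

```bash
python3 - <<'E'
from h import *
s=sense(); print(s['clock'],s['eef_pos'],s['width'],s['force'],s['torque'],rel([0,0,0],-.05+np.pi/2)[1])
E
```

```text
14.55 [ 0.52165949 -0.17959788  0.11762361] 0.04299374683072141 [ 1.00941939 -0.32195279 -4.26323848] [0.00714098 0.05657549 0.01063847] [-0.0001 -0.     -0.0002]
```

Call:
servo_tool(
  jaw=[0.8,0.8,0.8,0.8,0.8],
  translation=[
    [0,0,0.0015],
    [0,0,0.003],
    [0,0,0.0045],
    [0,0,0.006],
    [0,0,0.007],
  ],
  rotation=[
    [0,0,0],
    [0,0,0],
    [0,0,0],
    [0,0,0],
    [0,0,0],
  ],
)

```text
clock: 15.05
eef_pos: [0.5216, -0.1796, 0.1106]
orientation: [1.0, -0.025, -0.0, -0.0]
force: [-0.1, 0.6, -3.6]
width: 0.043
```

Call:
servo_tool(
  jaw=[0.8,0.8,0.8,0.8,0.8],
  translation=[
    [0,0,0.0005],
    [0,0,0.001],
    [0,0,0.0015],
    [0,0,0.002],
    [0,0,0.002],
  ],
  rotation=[
    [0,0,0],
    [0,0,0],
    [0,0,0],
    [0,0,0],
    [0,0,0],
  ],
)

```text
clock: 15.55
eef_pos: [0.5216, -0.1796, 0.1087]
orientation: [1.0, -0.025, -0.0, -0.0]
force: [0.0, 0.7, -4.7]
width: 0.0431
```

Call:
servo_tool(
  jaw=[0.8,0.8,0.8,0.8,0.8],
  translation=[
    [0,0,0.0003],
    [0,0,0.0006],
    [0,0,0.001],
    [0,0,0.001],
    [0,0,0.001],
  ],
  rotation=[
    [0,0,0],
    [0,0,0],
    [0,0,0],
    [0,0,0],
    [0,0,0],
  ],
)

```text
clock: 16.05
eef_pos: [0.5216, -0.1796, 0.1078]
orientation: [1.0, -0.025, -0.0, -0.0]
force: [0.0, -0.4, -4.7]
width: 0.0432
```

Call:
servo_tool(
  jaw=[0.8,0.8,0.8,0.8,0.8],
  translation=[
    [0,0,0.0003],
    [0,0,0.0006],
    [0,0,0.0008],
    [0,0,0.0008],
    [0,0,0.0008],
  ],
  rotation=[
    [0,0,0],
    [0,0,0],
    [0,0,0],
    [0,0,0],
    [0,0,0],
  ],
)

```text
clock: 16.55
eef_pos: [0.5216, -0.1796, 0.1073]
orientation: [1.0, -0.025, 0.0, 0.0]
force: [-2.6, 1.7, 1.3]
width: 0.0428
```

Call:
servo_tool(
  jaw=[0.8,0.8,0.8,0.8,0.8],
  translation=[
    [0,0,0.0003],
    [0,0,0.0006],
    [0,0,0.0006],
    [0,0,0.0006],
    [0,0,0.0006],
  ],
  rotation=[
    [0,0,0],
    [0,0,0],
    [0,0,0],
    [0,0,0],
    [0,0,0],
  ],
)

```text
clock: 17.05
eef_pos: [0.5216, -0.1796, 0.1073]
orientation: [1.0, -0.025, 0.0, 0.0]
force: [-4.6, 2.3, 7.5]
width: 0.043
```

Seated: TCP stopped at 0.1073 and Fz rose about 12 N. I'll ease off a little and swing counter-clockwise.

Call:
servo_tool(
  jaw=[0.8,0.8,0.8,0.8,0.8],
  translation=[
    [0,0,-0.0004],
    [0,0,-0.0006],
    [0,0,-0.0006],
    [0,0,-0.0006],
    [0,0,-0.0006],
  ],
  rotation=[
    [0,0,0],
    [0,0,-0.03],
    [0,0,-0.07],
    [0,0,-0.11],
    [0,0,-0.15],
  ],
)

```text
clock: 17.55
eef_pos: [0.5216, -0.1795, 0.1073]
orientation: [0.999, 0.051, 0.0, -0.0]
force: [-4.2, 2.8, 5.1]
width: 0.0432
```

```bash
cat > st.py <<'E'
from h import *
s=sense(); P,R=R0(); x=R.as_matrix()[:,0]; print(round(s['clock'],2),P.round(4),'yaw',np.arctan2(x[1],x[0]).round(4),'w',round(s['width'],4),'F',np.round(s['force'],1),'T',np.round(s['torque'],3),'q6',s['q'][5].round(2),'Ftool',R.inv().apply(s['force']).round(1))
E
python3 st.py
```

```text
17.55 [ 0.5216 -0.1795  0.1073] yaw 0.1024 w 0.0432 F [-4.2  2.8  5.1] T [ 0.341  0.699 -0.301] q6 0.92 Ftool [-3.9 -3.2 -5.1]
```

Call:
servo_tool(
  jaw=[0.8,0.8,0.8,0.8,0.8],
  translation=[
    [0,0,0],
    [0,0,0],
    [0,0,0],
    [0,0,0],
    [0,0,0],
  ],
  rotation=[
    [0,0,-0.06],
    [0,0,-0.14],
    [0,0,-0.22],
    [0,0,-0.3],
    [0,0,-0.38],
  ],
)

```text
clock: 18.05
eef_pos: [0.5215, -0.1791, 0.1073]
orientation: [0.971, 0.24, 0.0, -0.001]
force: [-5.6, 5.2, 5.7]
width: 0.0433
```

```bash
python3 st.py
```

```text
18.05 [ 0.5215 -0.1791  0.1073] yaw 0.484 w 0.0433 F [-5.6  5.2  5.7] T [ 0.664  0.731 -0.329] q6 0.54 Ftool [-2.6 -7.2 -5.7]
```

Call:
servo_tool(
  jaw=[0.8,0.8,0.8,0.8,0.8],
  translation=[
    [-0.0002,-0.0003,0],
    [-0.0002,-0.0006,0],
    [-0.0002,-0.0007,0],
    [-0.0002,-0.0007,0],
    [-0.0002,-0.0007,0],
  ],
  rotation=[
    [0,0,-0.06],
    [0,0,-0.14],
    [0,0,-0.22],
    [0,0,-0.3],
    [0,0,-0.38],
  ],
)

```text
clock: 18.55
eef_pos: [0.5212, -0.1788, 0.1073]
orientation: [0.908, 0.419, 0.0, -0.0]
force: [-2.7, 3.9, 6.3]
width: 0.0429
```

```bash
python3 st.py
```

```text
18.55 [ 0.5212 -0.1788  0.1073] yaw 0.864 w 0.0429 F [-2.7  3.9  6.3] T [ 0.509  0.527 -0.226] q6 0.16 Ftool [ 1.2 -4.6 -6.3]
```

Call:
servo_tool(
  jaw=[0.8,0.8,0.8,0.8,0.8],
  translation=[
    [0,-0.0002,0],
    [0,-0.0004,0],
    [0,-0.0004,0],
    [0,-0.0004,0],
    [0,-0.0004,0],
  ],
  rotation=[
    [0,0,-0.06],
    [0,0,-0.12],
    [0,0,-0.18],
    [0,0,-0.23],
    [0,0,-0.26],
  ],
)

```text
clock: 19.05
eef_pos: [0.521, -0.1786, 0.1073]
orientation: [0.847, 0.532, 0.0, 0.0]
force: [-2.1, 2.7, 4.5]
width: 0.0432
```

```bash
python3 st.py
```

```text
19.05 [ 0.521  -0.1786  0.1073] yaw 1.1225 w 0.0432 F [-2.1  2.7  4.5] T [ 0.419  0.383 -0.237] q6 -0.1 Ftool [ 1.6 -3.  -4.5]
```

Call:
servo_tool(
  jaw=[0.8,0.8,0.8,0.8,0.8],
  translation=[
    [0,0,0],
    [0,0,0],
    [0,0,0],
    [0,0,0],
    [0,0,0],
  ],
  rotation=[
    [0,0,-0.01],
    [0,0,-0.02],
    [0,0,-0.03],
    [0,0,-0.03],
    [0,0,-0.03],
  ],
)

```text
clock: 19.55
eef_pos: [0.521, -0.1787, 0.1073]
orientation: [0.839, 0.544, 0.0, 0.0]
force: [-3.9, 3.6, 5.2]
width: 0.0428
```

```bash
python3 st.py
```

```text
19.55 [ 0.521  -0.1787  0.1073] yaw 1.1502 w 0.0428 F [-3.9  3.6  5.2] T [ 0.568  0.366 -0.04 ] q6 -0.12 Ftool [ 1.7 -5.  -5.2]
```

Call:
servo_tool(
  jaw=[0.8,0.8,0.8,0.8,0.8],
  translation=[
    [0,0,0],
    [0,0,0],
    [0,0,0],
    [0,0,0],
    [0,0,0],
  ],
  rotation=[
    [0,0,-0.01],
    [0,0,-0.02],
    [0,0,-0.02],
    [0,0,-0.02],
    [0,0,-0.02],
  ],
)

```text
clock: 20.05
eef_pos: [0.521, -0.1787, 0.1073]
orientation: [0.834, 0.552, 0.0, 0.0]
force: [-2.3, 3.9, 4.4]
width: 0.043
```

```bash
python3 st.py
```

```text
20.05 [ 0.521  -0.1787  0.1073] yaw 1.1702 w 0.043 F [-2.3  3.9  4.4] T [ 0.573  0.45  -0.109] q6 -0.14 Ftool [ 2.7 -3.7 -4.4]
```

Call:
servo_tool(
  jaw=[0.8,0.8,0.8,0.8,0.8],
  translation=[
    [0,0,0],
    [0,0,0],
    [0,0,0],
    [0,0,0],
    [0,0,0],
  ],
  rotation=[
    [0,0,-0.01],
    [0,0,-0.015],
    [0,0,-0.015],
    [0,0,-0.015],
    [0,0,-0.015],
  ],
)

```text
clock: 20.55
eef_pos: [0.521, -0.1786, 0.1072]
orientation: [0.83, 0.558, 0.0, 0.0]
force: [-2.5, 3.4, 5.8]
width: 0.043
```

```bash
python3 st.py
```

```text
20.55 [ 0.521  -0.1786  0.1072] yaw 1.1851 w 0.043 F [-2.5  3.4  5.8] T [ 0.533  0.45  -0.125] q6 -0.16 Ftool [ 2.2 -3.6 -5.8]
```

Call:
servo_tool(
  jaw=[0.8,0.8,0.8,0.8,0.8],
  translation=[
    [0,0,0],
    [0,0,0],
    [0,0,0],
    [0,0,0],
    [0,0,0],
  ],
  rotation=[
    [0,0,-0.01],
    [0,0,-0.015],
    [0,0,-0.015],
    [0,0,-0.015],
    [0,0,-0.015],
  ],
)

```text
clock: 21.05
eef_pos: [0.521, -0.1786, 0.1073]
orientation: [0.825, 0.565, 0.0, 0.0]
force: [-2.4, 3.1, 6.0]
width: 0.043
```

```bash
python3 st.py
```

```text
21.05 [ 0.521  -0.1786  0.1073] yaw 1.2001 w 0.043 F [-2.4  3.1  6. ] T [ 0.6    0.444 -0.078] q6 -0.17 Ftool [ 2.  -3.4 -6. ]
```

Call:
servo_tool(
  jaw=[0.8,0.8,0.8,0.8,0.8],
  translation=[
    [0,0,0],
    [0,0,0],
    [0,0,0],
    [0,0,0],
    [0,0,0],
  ],
  rotation=[
    [0,0,-0.01],
    [0,0,-0.01],
    [0,0,-0.01],
    [0,0,-0.01],
    [0,0,-0.01],
  ],
)

```text
clock: 21.55
eef_pos: [0.521, -0.1786, 0.1073]
orientation: [0.823, 0.568, 0.0, 0.0]
force: [-2.8, 3.2, 5.1]
width: 0.0429
```

```bash
python3 st.py
```

```text
21.55 [ 0.521  -0.1786  0.1073] yaw 1.2091 w 0.0429 F [-2.8  3.2  5.1] T [ 0.595  0.399 -0.588] q6 -0.18 Ftool [ 2.  -3.7 -5.1]
```

The yaw torque jumped to -0.59 N m at yaw 1.209, where I expected about 1.20–1.215, so the arm is against the pin. I'll let go and lift clear.

Call:
servo_tool(
  jaw=[0.7,0.5,0.3,0.1,0],
  translation=[
    [0,0,0],
    [0,0,0],
    [0,0,0],
    [0,0,0],
    [0,0,0],
  ],
  rotation=[
    [0,0,0],
    [0,0,0],
    [0,0,0],
    [0,0,0],
    [0,0,0],
  ],
)

```text
clock: 22.05
eef_pos: [0.5209, -0.179, 0.1069]
orientation: [0.823, 0.569, 0.0, 0.0]
force: [0.2, -0.0, 0.7]
width: 0.0837
```

Call:
servo_tool(
  jaw=[0,0,0,0,0],
  translation=[
    [0,0,0],
    [0,0,-0.01],
    [0,0,-0.03],
    [0,0,-0.06],
    [0,0,-0.09],
  ],
  rotation=[
    [0,0,0],
    [0,0,0],
    [0,0,0],
    [0,0,0],
    [0,0,0],
  ],
)

```text
clock: 22.55
eef_pos: [0.5207, -0.1788, 0.1987]
orientation: [0.823, 0.569, 0.0, 0.0]
force: [-0.0, -0.2, 0.2]
width: 0.0852
```

Call:
servo_tool(
  jaw=[0,0,0,0,0],
  translation=[
    [-0.01,0,-0.03],
    [-0.02,0,-0.06],
    [-0.03,0,-0.06],
    [-0.03,0,-0.06],
    [-0.03,0,-0.06],
  ],
  rotation=[
    [0,0,0],
    [0,0,0],
    [0,0,0],
    [0,0,0],
    [0,0,0],
  ],
)

```text
clock: 23.05
eef_pos: [0.5099, -0.2066, 0.2561]
orientation: [0.823, 0.569, -0.0, -0.001]
force: [-0.5, 0.4, 0.4]
width: 0.0849
```

```bash
python3 st.py; python3 - <<'E'
from h import *
c=calibration('wrist'); im=shot('wrist','w_end')
ax=np.array([.5215,-.1795])
pts={'seat':[*ax,.134],'stopknob':[*(ax+.11*np.array([np.cos(1.205),np.sin(1.205)])),.155]}
big=cv2.resize(im,(800,600),interpolation=cv2.INTER_CUBIC)[:,:,::-1].copy()
for k,p in pts.items():
    u=proj(c,p)/.64; print(k,u); cv2.drawMarker(big,tuple(int(v) for v in u),(0,0,255),0,16,1)
cv2.imwrite('pics/w_endb.png',big)
E
```

```text
23.05 [ 0.5099 -0.2066  0.2561] yaw 1.2094 w 0.0849 F [-0.5  0.4  0.4] T [-0.003 -0.087 -0.062] q6 -0.24 Ftool [ 0.2 -0.6 -0.4]
seat [406.91937359 240.87905619]
stopknob [408.17679316  31.41849491]
```

View pics/w_endb.png

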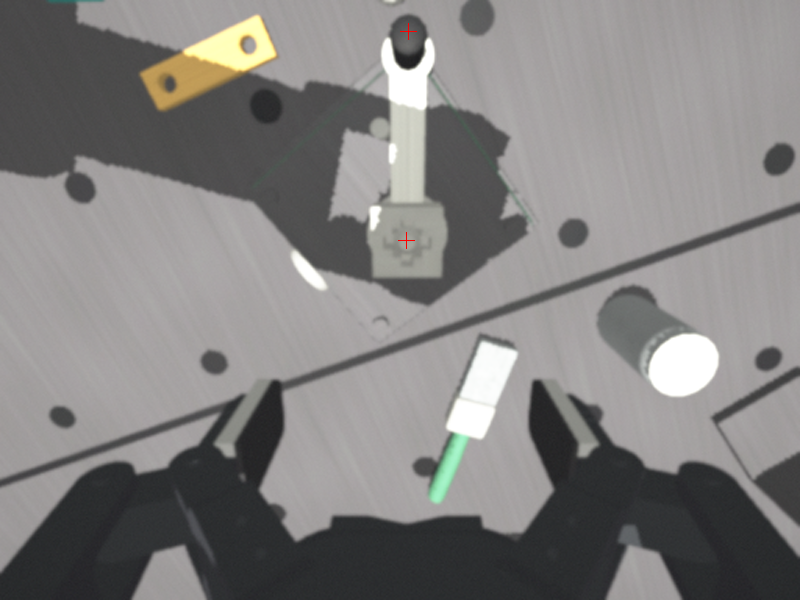

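The picture shows the hub seated on the shaft at (407,240) and the knob at (408,32), both on their predicted marks. The arm touches the pin at (381,128), and the gripper is clear. I'll hand in.

```bash
python3 -c "
from plant import *
print(hand_in())"
```

```text
the job is handed in; nothing more can be done
None
```

The lever is back on the gearbox: hub home on the collar, arm against the stop pin, and the gripper clear. I handed the job in at about 23 s of the 70 s allowed; no verdict was reported.

- **Fitting:** I took the steel lever by its hub and turned it to the rib, at about -0.05 rad in world axes. It slid down with at most about 6 N sideways. It stopped on the collar at the expected height, with the vertical reading about 12 N above its free value.
- **Swing:** I turned it counter-clockwise by about 1.26 rad. The twisting torque jumped to 0.59 N m at yaw 1.209, where I expected the pin at about 1.20 to 1.215.
- **Last checks:** After I let go, the wrist picture showed the hub and grip on their predicted marks and the arm touching the pin. The wrist force was near zero.

No check failed or disagreed. The camera views needed small corrections of about 1 mm during the fit, made by feel. The gripper never came near the other things on the bench. I did not measure their positions again at the end.

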